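Clamp the small flask in the cam clamp

TASK

Stand the small conical steel flask upright in the cam clamp, in the gap between the V-shaped jaw and the press foot, and let go of it. Then crank the cam by its handle until the follower roller sits about the middle of the cam's raised flat dwell, so that the foot presses the flask into the V jaw and stays clamped when you let go of the handle. Do not push the big flask, the timer or the bowl about.

Things in the scene. Friction and masses are not known exactly. Their poses are not given: they have to be found in the camera images.
- cam_clamp: cam clamp fixed on the worktop: grey base plate 108 (x) x 270 (y) x 12 mm; on it a wedge with an aluminium deck, and at its -y end an aluminium V jaw. Origin on the worktop near the wedge's middle, z up, -x the deck's low side, which faces the front left. The deck slopes 28 deg: its normal is (-0.469, 0, 0.883) in this frame. The push rod runs along y at x 0, z 46 mm.
- crank_axis (a point): point where the crank shaft leaves the sloping deck. Its axes are fixed to the clamp: z is the deck's normal and the shaft's direction (28 deg from vertical), y is the clamp's y, x points up the slope. Seen down the z axis: steel cam, 3 to 18 mm above the deck, with a black line at the middle of its dwell; crank arm, 20 to 29 mm above it; brass roller on the -y side.
- nest (a point): point on top of the base plate (12 mm above the worktop) where the flask's centre stands once pressed into the V jaw. Axes as the clamp's: V jaw (two upright plates, 44 mm high above the base plate, touching the flask 50 deg either side of -y) at -y, foot at +y. Open, the foot leaves 12 mm of play: set the flask down 6 mm to +y of this point; the foot then pushes it home.
- press_foot: upright steel plate 40 mm wide, 8 mm thick, from 2 to 48 mm above the base plate, on the end of the push rod. Origin = the clamp's origin while open, same axes; its face is at y = -104 mm of its own frame. The cam drives it 16 mm to -y; it yields on a spring (3 N at first touch, then 1 N per mm; about 4 mm is taken up when the flask is clamped).
- crank (a joint): crank and cam angle, rad, anticlockwise positive seen from above. 0 = middle of the dwell on the roller; the handle's direction is then 0.5 rad past crank_axis y, towards -x. Dwell: -0.48 to 0.48. Flank: up to 1.43 either way; springs resist there (up to 0.7 N m) and throw the crank back if let go. Beyond: open; stops at +-2.6. Starts at 1.6 to 2.2: turn clockwise. Friction 0.08 N m holds it elsewhere.
- crank_grip (a point): middle of the crank handle, a black barrel-shaped sleeve, 24 mm diameter, 54 mm long, spinning freely on its spindle. 65 mm from the shaft's axis, 62 mm above the deck. The frame turns with the crank: z along the handle, away from the deck (28 deg from vertical); -y is the cam lobe's direction. The free end is 23 mm above this point, the crank arm's top 33 mm below.
- flask: the smaller conical steel flask, 88 mm tall, 68 mm in diameter (widest at 10 to 20 mm height), about 0.16 kg; its rim flange, 44 mm in diameter, spans 74 to 88 mm in height. Origin at the centre of its underside, z up when upright.
- big_flask: bystander: the larger conical steel flask, 100 mm in diameter and 140 mm tall, origin at the centre of its underside.
- timer: bystander: white bench timer, 68 x 68 x 20 mm, origin at the centre of its underside.
- bowl: bystander: open steel bowl, 95 mm in diameter, 39 mm tall, origin at the centre of its underside.
Things that resemble listed ones, but are neither listed nor needed, are in the scene too. Of the things shaped like the flask, the steel one is meant.

How it is judged (in metres and radians):
On the way, in this order (a step that is already met when the one before it is completed fails the run):
1. the flask stands upright between V jaw and foot, let go, with the clamp still open (angle between flask's own z axis and vertical below 0.1 rad and x of flask in the frame of nest between -0.02 and 0.02 m and y of flask in the frame of nest between -0.008 and 0.018 m and z of flask in the frame of nest between -0.004 and 0.004 m and contact force between flask and the fingers below 0.2 N and value of joint crank above 1.3 rad), for 0.2 s.
2. the crank is within 0.38 rad of the middle of the dwell and the foot presses the flask (value of joint crank between -0.38 and 0.38 rad and contact force between press_foot and flask above 2.5 N), for 0.2 s.
At the end, for the whole second after the job is handed in: The crank rests within 0.38 rad of the middle of the dwell (joint 0), the press foot bears on the flask with more than 2.5 N, and the flask stands upright (within 0.1 rad) on the base plate, at rest, its centre within 6 mm of the nest point in the V jaw (all of step 2 and horizontal distance between flask and nest below 0.006 m and z of flask in the frame of nest between -0.004 and 0.004 m and angle between flask's own z axis and vertical below 0.1 rad and linear speed of flask below 0.02 m/s and velocity of joint crank between -0.1 and 0.1 rad/s); the robot touches nothing.
It fails at once if the big flask is pushed more than 30 mm or tipped (distance of big_flask from where it was at the start of the episode above 0.03 m or angle between big_flask's own z axis and vertical above 0.4 rad).
It fails at once if the timer is pushed more than 30 mm or tipped (distance of timer from where it was at the start of the episode above 0.03 m or angle between timer's own z axis and vertical above 0.4 rad).
It fails at once if the bowl is pushed more than 30 mm or tipped (distance of bowl from where it was at the start of the episode above 0.03 m or angle between bowl's own z axis and vertical above 0.4 rad).
It also fails if it takes over 48 s, if anything falls off the work surface, if the arm or the gripper's body presses on something with over 40 N, if the wrist force passes 120 N, or if a joint passes its speed limit or range.

ROBOT

A 6-joint arm with a two-finger parallel gripper is mounted at the origin on a cart in front of the work surface, level with it; the furniture and walls round the work are solid. World frame = base frame: x ahead of the robot, y to its left, z up, the work surface at z = 0. Lengths are in mm, angles in rad, forces in N, time in s.
With the tool pointing down it reaches from about 350 to 775 mm from the base axis. Payload 7.3 kg.
Tool frame: the origin (TCP) lies at the very end of the fingers, on their centre line; the grasp point (between the pads) lies 19 mm behind it; z points along the fingers, y is the line along which they close (so a half turn about z gives the same grasp; the last joint's range is limited). The gripper opens to 92 mm and grips with 3 to 60 N. Pads are 19 mm wide; open, the fingers measure 130 mm over their backs; the gripper's body (75 mm by 190 mm) begins 47 mm behind the grasp point.
Start: joints at [-1.278, 0.342, 1.524, -0, 1.275, -0.146], TCP at [223.072, -475.272, 226.741] pointing down, gripper open.
Joint ranges: [-2.53, 2.53], [-0.77, 2.02], [0.04, 2.7], [-1, 4.14], [0.28, 2.66], [-3.11, 3.11]. Speed limits (rad/s): [2.57, 2.57, 3.14, 3.14, 3.14, 3.14].

INTERFACE

Orientations are given as [roll, pitch, yaw] about the fixed x, y, z axes, in that order (R = Rz(yaw) Ry(pitch) Rx(roll)).
In Python, from plant import bot gives the robot as it stands.
- The arm moves only by the tool apply_moves, never from a script. Its argument "motion" is text: rows parted by semicolons, each of 4 numbers parted by spaces: the shift along the tool's x, y, z in m, then the turn about the tool's z in degrees. A call has 1 to 8 rows; each row shifts and turns the commanded pose from where the row before left it, along the tool's axes as they then stand; what a row does not reach is not made up. A row lasts 1/8 s, in which the tool goes at most 62.5 mm and 10.7 degrees, less where a joint would pass 70% of its speed; a pose out of reach is approached as far as the arm can. A call with a gripper value outside its range is refused whole. "fingers" is the opening, from -1 (shut) to 1 (fully open), set as the call begins (left out, the last holds). The fingers move at their own pace and stop on an object; the grip force is fixed at half the most. Time passes only in rows, so rows that do not move let the fingers close. It gives the time, the measured TCP pose, the force, the opening and the grip force at its end, in the units of the state.
- bot.get_obs(): the state, without advancing time (a new reading comes with each control period).
- bot.capture(name): name is "side" or "top"; returns a dict with "img" (400x640x3 uint8, blue, green, red), "range_z" (400x640 float32, mm along the optical axis (not along the pixel's ray), 0 where there is no reading), "fx", "fy", "cx", "cy" (pixels), "world_from_camera" (4x4, takes a point from camera to world coordinates). Camera axes: x right, y down, z forward; pixel columns grow to the right and rows downward; lengths in mm; the calibration is good to about 2 mm. A picture is of the moment at which its call begins.
- bot.close_job(): hands the job in; it is judged then, once.
Trained networks look in a picture, given as the dict that the camera call returned (one of the last four; its "shot" number tells which), for a name from the list of things; names that differ only in an ending like _2 or _b are one class to them, and where a whole thing is asked for, a point or a joint stands for the part that bears it (a point fixed in the world has none). Each returns a list of dicts, best first, with "p" (0 to 1); they miss things now and then, are a little off and sometimes report something else, mostly with a low value. They report only what shows in the picture. A call takes as long as a camera call. They do not tell look-alikes from the thing itself.
- bot.cut_out(picture, thing): "pixels" (400x640 bool, what is visible of it) and "point" ([column, row] in pixels, amid what is visible of it).
The state is a dict: "time": time; "joint_positions": joint angles; "dq": joint speeds; "tau": joint torques, N m; "tool_pos": TCP position; "tcp_rot": TCP orientation; "contact_force": force on the tool from outside, world axes, zero at the start; "moment": the same for the moment, N m; "grip_width": finger opening in mm; "finger_force": force on a finger pad.
Only numpy, scipy, OpenCV 4.12 (cv2) and the standard library are available. Lean on these libraries where they do the work, as an engineer would, in place of code of your own. Each camera call takes 0.05 s, during which the arm holds its last target. There are 200 camera calls.

## Working session

There is one attempt and no reset: what is moved stays moved. The work goes in short steps, Python scripts to look and compute and a tool call to move; the robot and the scene stay as the last step left them, time stands still between calls to the robot, and variables do not carry over. Pictures are saved under pics/ and viewed, at most 10 in all, crops included, and the job is handed in when it is done.

Besides the shell and the picture viewer there is one more tool, called after "Call:" by a JSON object that holds its "op" and its "data", one argument or row to a line. apply_moves: Moves the arm, as the interface text tells. Its arguments: {"type":"object","properties":{"motion":{"type":"string"},"fingers":{"type":"number"}},"required":["motion"]}

```bash
ls; mkdir -p pics
cat > h.py <<'E'
import numpy as np, cv2
from plant import bot
def pts(c,mask):
    z=c["range_z"]; m=mask&(z>0); v,u=np.nonzero(m); z=z[m]
    P=np.c_[(u-c["cx"])/c["fx"]*z,(v-c["cy"])/c["fy"]*z,z,np.ones(len(z))]
    return (P@np.array(c["world_from_camera"]).T)[:,:3]
def proj(c,p):
    q=np.linalg.inv(c["world_from_camera"])@np.r_[p,1]
    return c["fx"]*q[0]/q[2]+c["cx"],c["fy"]*q[1]/q[2]+c["cy"]
E
python3 - <<'E'
from h import *
np.set_printoptions(precision=1,suppress=True)
for n in("side","top"):
    c=bot.capture(n); cv2.imwrite(f"pics/{n}0.png",c["img"])
    print(n,np.array(c["world_from_camera"])[:3,3],c["fx"])
    for t in("flask","cam_clamp","crank","press_foot","big_flask","timer","bowl"):
        for d in bot.cut_out(c,t)[:4]:
            P=pts(c,d["pixels"])
            print(t,round(d["p"],2),np.round(d["point"]),d["pixels"].sum(),np.percentile(P,[2,50,98],axis=0).ravel() if len(P) else None)
print(bot.get_obs())
E
```

```text
pics
side [ 614.5 1335.6  616.2] 465.7036594040894
flask 0.85 [290. 186.] 282 [ 630.6 -306.7   10.7  655.5 -272.5   45.9  678.  -256.    87.9]
flask 0.62 [356. 189.] 349 [ 397.8 -259.7    7.5  427.9 -225.3   43.9  455.3 -208.4   88.3]
cam_clamp 0.55 [346. 243.] 3160 [357.9 105.7   0.9 500.7 218.5  28.5 611.2 284.1  79.5]
crank 0.66 [338. 247.] 571 [462.2 203.8  34.3 527.9 239.9  56.8 573.9 269.7  92.4]
big_flask 0.87 [342. 169.] 630 [ 415.3 -424.2   10.4  453.9 -374.4   73.2  493.5 -350.8  140.2]
bowl 0.73 [354. 296.] 1044 [461.9 385.8   0.1 502.8 408.6  22.7 544.6 473.   40.1]
bowl 0.24 [355. 190.] 357 [ 396.7 -261.     6.8  427.6 -225.4   43.3  455.2 -208.4   88.3]
top [ 332.1    3.1 1481.4] 486.77148044623493
flask 0.98 [416. 176.] 387 [ 629.1 -312.7    3.9  652.8 -283.1   50.4  683.9 -258.6   91.8]
flask 0.83 [437. 144.] 423 [ 739.9 -386.3   -0.2  762.9 -354.1   48.9  799.4 -331.3   91.2]
flask 0.64 [402. 250.] 428 [ 397.6 -267.8   -1.9  426.8 -236.7   46.8  460.3 -211.4   92.6]
flask 0.6 [453. 170.] 441 [ 642.  -432.3    1.9  667.3 -399.3   49.7  702.9 -376.3   92. ]
cam_clamp 0
[... 290 characters left out ...]
.7 461.7 171.7  55.6 474.1 185.6  63.6]
big_flask 0.96 [452. 248.] 1024 [ 406.5 -445.3   -0.8  449.4 -384.5   69.6  491.2 -352.3  143.6]
timer 0.61 [343. 244.] 410 [ 423.7 -109.1    3.1  453.2  -79.    18.3  481.5  -49.6   25. ]
bowl 0.89 [172. 221.] 829 [460.7 389.3  -2.9 506.9 439.4  10.3 547.6 476.1  43.4]
{'time': 0.8, 'joint_positions': array([-1.3,  0.3,  1.5, -0. ,  1.3, -0.1]), 'dq': array([-0., -0.,  0., -0., -0., -0.]), 'tau': array([ -0. , -43.1, -24.4,   0.1,   0. ,  -0. ]), 'tool_pos': array([ 223.1, -475.3,  226.8]), 'tcp_rot': array([3.1, 0. , 0.4]), 'contact_force': array([ 0.7, -0. , -0.2]), 'moment': array([0., 0., 0.]), 'finger_force': 0.0, 'grip_width': 91.85675817388552}
```

Run:
```python
from h import *
a=cv2.imread("pics/top0.png")
f=a[120:280,380:480]; k=a[180:300,190:320]
r=lambda i,s:cv2.resize(i,None,fx=s,fy=s,interpolation=cv2.INTER_CUBIC)
o=np.zeros((600,800,3),np.uint8)
A=r(f,3.2);B=r(k,3.6)
o[:A.shape[0],:A.shape[1]]=A; o[:B.shape[0],325:325+B.shape[1]]=B
cv2.imwrite("pics/m1.png",o)
```

```text
(no output)
```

View pics/m1.png

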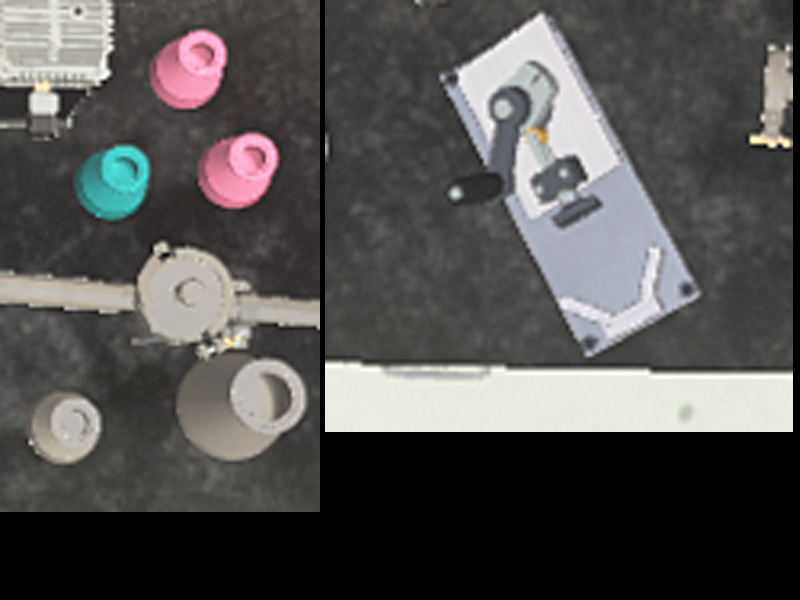

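View pics/side0.png

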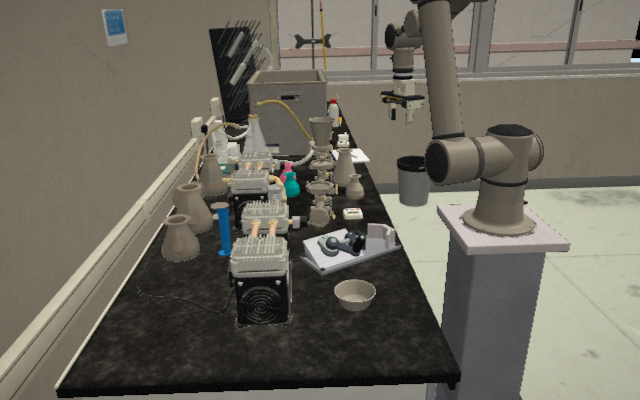

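View pics/top0.png

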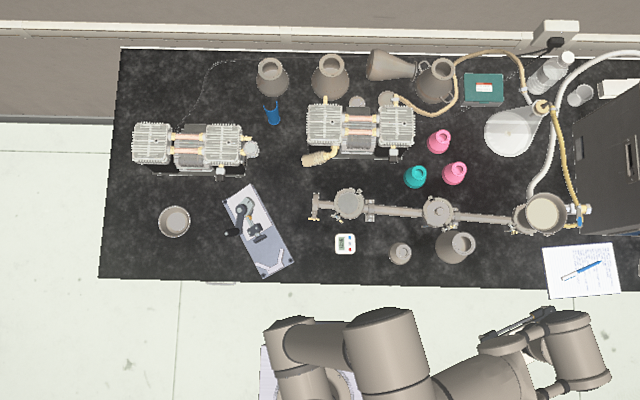

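Flask-like candidates, as (column, row) in the top picture: teal (415,176), pink (439,141) and (453,173), small steel (401,252), big steel (458,246). The small steel one at (401,252) is the flask, since it is steel, about 68 mm wide and 88 mm tall. The enlarged crop shows it grey at crop (67,427). The clamp is at (258,232), with its jaw at the lower right and the handle at the left, at (230,232).

```bash
cat > m.py <<'E'
from h import *
from scipy.optimize import minimize
np.set_printoptions(precision=1,suppress=True)
def plane(c,uv,z):
    W=np.array(c["world_from_camera"]); d=np.c_[(uv[:,0]-c["cx"])/c["fx"],(uv[:,1]-c["cy"])/c["fy"],np.ones(len(uv))]@W[:3,:3].T
    o=W[:3,3]; return o+d*((z-o[2])/d[:,2:])
c=bot.capture("top")
best=[d for d in bot.cut_out(c,"flask") if abs(d["point"][0]-402)<8][0]
P=pts(c,best["pixels"]); R=P[P[:,2]>76]; print("flask rim top",len(R),R.mean(0), (np.percentile(R,3,axis=0)+np.percentile(R,97,axis=0))/2)
m=bot.cut_out(c,"cam_clamp")[0]["pixels"]; m=cv2.morphologyEx(m.astype(np.uint8),cv2.MORPH_CLOSE,np.ones((5,5)))
z=c["range_z"]
v,u=np.nonzero(m); P=pts(c,m>0); low=P[(P[:,2]>3)&(P[:,2]<19)]
print(np.percentile(low[:,2],[10,50,90]))
# fit rectangle outline at z=12 : IoU on fine grid against all mask pixels in plate-plane
Q=plane(c,np.c_[u,v].astype(float),12.)[:,:2]
def cost(p):
    a=p[2]; X=np.array([np.cos(a),np.sin(a)]);Y=np.array([-X[1],X[0]])
    d=Q-p[:2]; s=lambda t:1/(1+np.exp(-t/1.5))
    ins=s(54-abs(d@X))*s(135-abs(d@Y)); return -ins.sum()
px=1469/c["fx"]
r=min((minimize(cost,[480+i,182+j,a],method="Nelder-Mead",options=dict(xatol=.01,fatol=.01,maxiter=2000)) for a in(-1.1,-1.0) for i in(-5,5) for j in(-5,5)),key=lambda r:r.fun)
print("plate",r.x,np.degrees(r.x[2]),-r.fun,len(Q),108*270/px**2)
p=r.x
a=p[2];X=np.array([np.cos(a),np.sin(a)]);Y=np.array([-X[1],X[0]])
tp=lambda P:np.c_[(P[:,:2]-p[:2])@X,(P[:,:2]-p[:2])@Y,P[:,2]]
T=tp(P)
J=T[(T[:,1]<-40)&(T[:,2]>45)]; print("jaw",len(J),np.percentile(J,[2,50,98],axis=0))
f=bot.cut_out(c,"press_foot")
if f:
    F=tp(pts(c,f[0]["pixels"])); F=F[F[:,2]>48]; print("foot",f[0]["p"],len(F),F.mean(0),np.percentile(F,[3,97],axis=0))
k=bot.cut_out(c,"crank")[0]["pixels"]; K=tp(pts(c,k)); H=K[K[:,2]>75]; print("crank top pts",len(H),H.mean(0)); print("hi",K[np.argsort(-K[:,2])[:12]])
D=T[(abs(T[:,0])<45)&(T[:,1]>20)&~(k[m>0][:0].size>0)] if 0 else None
n=np.array([-.469,0,.883]); dd=T[(T[:,1]>70)&(T[:,1]<110)&(abs(T[:,0])<35)]@n; print("deck offs",np.percentile(dd,[10,25,50,75]))
np.save("plate.npy",p)
# rectified enlarged view at z=12 in plate frame: 3px per mm
o=[]
g=np.array([[-90,150],[90,150],[90,-150],[-90,-150]],float)
w=np.array([proj(c,np.r_[p[:2]+x*X+y*Y,12]) for x,y in g],np.float32)
M=cv2.getPerspectiveTransform(w,np.array([[0,0],[360,0],[360,600],[0,600]],np.float32))
I=cv2.warpPerspective(c["img"],M,(360,600),flags=cv2.INTER_CUBIC)
cv2.rectangle(I,(72,30),(288,570),(0,255,0),1)
# side rectified
s=bot.capture("side"); w=np.array([proj(s,np.r_[p[:2]+x*X+y*Y,12]) for x,y in g],np.float32)
M=cv2.getPerspectiveTransform(w,np.array([[0,0],[360,0],[360,600],[0,600]],np.float32))
S=cv2.warpPerspective(s["img"],M,(360,600),flags=cv2.INTER_CUBIC);cv2.rectangle(S,(72,30),(288,570),(0,255,0),1)
cv2.imwrite("pics/m2.png",np.hstack([I,S]))
for d in bot.cut_out(s,"flask"):
    P=pts(s,d["pixels"]); 
    if abs(P[:,0].mean()-427)<15: R=P[P[:,2]>76]; print("side flask",len(R),R.mean(0),(np.percentile(P[:,0],[1,99])))
E
python3 m.py
```

```text
flask rim top 133 [ 427.6 -243.4   87.4] [ 427.  -243.1   87.3]
[ 8.4 12.7 16.7]
plate [483.7 185.7  -1. ] -59.330677074891 3041.731096196284 3195 3201.7998411309977
jaw 196 [[ -43.4 -133.3   46.9]
 [  -2.3 -117.6   54.3]
 [  39.7  -87.7   61.3]]
foot 0.4 57 [ -1.9 -26.1  57.4] [[-18.1 -32.   49.3]
 [ 15.2 -15.3  63.9]]
crank top pts 62 [-59.4  28.6  86.5]
hi [[-73.9  24.7  98.7]
 [-65.2  23.2  98. ]
 [-67.9  24.9  96. ]
 [-68.1  18.6  95.3]
 [-64.2  26.3  94.7]
 [-70.4  33.1  94.5]
 [-71.8  30.6  94.1]
 [-70.7  26.7  93.8]
 [-67.   21.4  93.7]
 [-75.7  29.5  93.7]
 [-72.   24.2  93.7]
 [-78.3  24.5  93.6]]
deck offs [28.2 31.2 44.9 51.5]
side flask 54 [ 426.2 -240.9   84.5] [397.1 457.3]
```

View pics/m2.png

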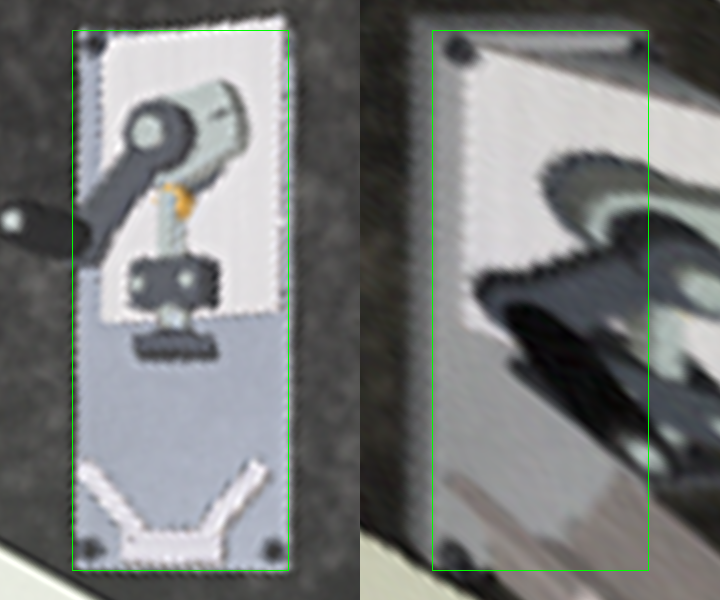

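The rectified views show the plate, the V jaw, the foot and the crank. The foot face and the V's inner faces both put nest at plate y ≈ -77.5. The handle's end cap at (10,218) gives a crank angle of about 1.85 rad. Next I'll work out the targets and check clearance round the path.

```bash
cat > g.py <<'E'
from h import *
np.set_printoptions(precision=1,suppress=True)
p=np.load("plate.npy");a=p[2];X=np.array([np.cos(a),np.sin(a)]);Y=np.array([-X[1],X[0]]);O=p[:2]+72.5*Y
cw=lambda x,y,z:np.r_[O+x*X+y*Y,z]
def grip(cr):
    f=np.radians(118.6)+cr-0.0
    f=np.pi/2+.5+cr
    return cw(-24.2+57.4*np.cos(f),65*np.sin(f),91.4+30.5*np.cos(f))
def delta(target,yawt=None):
    o=bot.get_obs(); from_=o["tool_pos"]; from scipy.spatial.transform import Rotation as R
    r=R.from_euler("xyz",o["tcp_rot"]); print("tcp",from_,"rot",np.degrees(o["tcp_rot"]),"F",o["contact_force"],"w",o["grip_width"],"t",o["time"])
    print("tool delta",r.inv().apply(np.array(target)-from_))
    return r
E
python3 - <<'E'
from g import *
print("origin",O,"nest",cw(0,-150,12),"set",cw(0,-144,12))
for cr in(1.85,1.4,1,.5,0):print(cr,grip(cr))
c=bot.capture("top"); P=pts(c,c["range_z"]>0); 
F=np.array([427,-242.5])
for yaw in (90,105,120.7,135):
    t=np.radians(yaw); ty=np.array([np.sin(t),-np.cos(t)]);tx=np.array([np.cos(t),np.sin(t)])
    d=P[:,:2]-F; m=(abs(d@ty)<105)&(abs(d@tx)<45)&(np.hypot(*d.T)>40); print(yaw,"max z",np.sort(P[m,2])[-5:])
for x in range(200,700,40):
    print(x,[int(np.percentile(P[(abs(P[:,0]-x)<20)&(abs(P[:,1]-y)<20),2],98)) if ((abs(P[:,0]-x)<20)&(abs(P[:,1]-y)<20)).any() else -1 for y in range(-480,320,40)])
delta([427,-242.5,200])
E
```

```text
origin [546.1 222.7] nest [417.1 146.2  12. ] set [422.2 149.2  12. ]
1.85 [473.6 255.3  69.7]
1.4 [488.  279.5  62.5]
1 [508.5 295.1  61. ]
0.5 [539.3 302.9  65.7]
0 [568.8 296.2  76.8]
90 max z [ 8.7  8.8 10.  10.1 11. ]
105 max z [39.5 42.4 42.6 45.5 46.6]
120.7 max z [ 9.  10.  10.1 11.  45.5]
135 max z [ 8.7  8.7  9.  10.  10.1]
200 [590, 583, 339, 636, 656, 675, 689, 699, 751, 758, 755, 724, 570, 455, 337, 279, -788, -788, -786, -788]
240 [589, 587, 579, 626, 631, 620, -786, -788, 748, 758, 758, 739, 574, 442, 302, 275, -784, -788, -784, -783]
280 [591, 591, 574, -789, -788, -785, -786, -787, 738, 757, 758, 744, -788, -784, -788, -787, -786, -787, -786, -787]
320 [3, 5, 4, 5, 5, 5, 3, 3, 5, 5, 5, 5, 5, 4, 3, 6, 7, 4, 4, 4]
360 [6, 5, 7, 7, 5, 6, 7, 5, 6, 7, 6, 7, 5, 6, 6, 57, 59, 7, 6, 7]
400 [7, 47, 136, 55, 6, 47, 92, 43, 7, 7, 6, 6, 6, 7, 20, 61, 59, 19, 6, 7]
440 [7, 143, 143, 141, 6, 87, 91, 45, 6, 22, 24, 21, 6, 7, 12, 56, 60, 60, 16, 7]
480 [8, 140, 144, 140, 8, 6, 6, 6, 6, 21, 25, 19, 6, 6, 7, 19, 67, 68, 94, 95]
520 [53, 55, 56, 136, 134, 113, 47, 23, 37, 116, 117, 115, 72, 50, 6, 14, 64, 66, 73, 17]
560 [54, 55, 57, 136, 136, 111, 59, 58, 61, 119, 108, 117, 74, 9, 8, 7, 61, 71, 74, 24]
600 [7, 6, 5, 111, 113, 6, 6, 6, 31, 118, 116, 114, 67, 6, 6, 7, 7, 62, 54, 162]
640 [7, 48, 89, 9, 89, 91, 27, 8, 6, 6, 6, 7, 8, 7, 7, 6, 7, 8, 183, 181]
680 [6, 91, 92, 44, 88, 91, 28, 162, 8, 7, 8, 164, 155, 139, 5, 6, 211, 213, 190, 192]
tcp [ 223.1 -475.3  226.7] rot [180.    0.   25.1] F [-0.8  0.5  1.1] w 91.97720949732567 t 1.2
tool delta [ 283.5 -124.1   26.7]
```

Run:
```python
from g import *
P=[]
for n in("top","side"):
    c=bot.capture(n); z=c["range_z"]; q=pts(c,z>0); P.append(q[(q[:,2]>100)&(q[:,2]<400)&(q[:,0]>430)&(q[:,0]<800)&(q[:,1]>100)&(q[:,1]<500)])
    print(n,len(P[-1]),np.percentile(P[-1],[0.5,5,50,99],axis=0))
P=np.vstack(P)
# drop isolated points
from scipy.spatial import cKDTree
k=cKDTree(P).query_ball_point(P,12,return_length=True); P=P[k>5]
for x in range(560,720,20): 
    q=P[(P[:,0]>=x)&(P[:,0]<x+20)]; print(x,len(q),np.percentile(q[:,1],[1,99]) if len(q) else "",q[:,2].max() if len(q) else "")
B=P
for cr in(1.85,1.4,1,.7,.5,.3,.1):
    g=grip(cr); row=[]
    for yaw in range(60,200,10):
        t=np.radians(yaw); ty=np.array([np.sin(t),-np.cos(t)]);tx=np.array([np.cos(t),np.sin(t)])
        d=B[B[:,2]>g[2]+40][:,:2]-g[:2]; e=np.maximum(np.c_[abs(d@tx)-37.5,abs(d@ty)-95],0); row.append(int(np.hypot(*e.T).min()))
    print(cr,g,row)
```

```text
top 4458 [[611.1 174.1 102.1]
 [654.1 206.2 116.3]
 [693.4 348.3 178.8]
 [761.8 496.8 210.1]]
side 2768 [[610.7 176.9 118.8]
 [638.1 202.8 138.6]
 [698.3 318.  180. ]
 [762.2 498.1 208.1]]
560 0  
580 0  
600 108 [266.3 292.9] 163.16516587726846
620 154 [266.3 293. ] 164.37054816402997
640 724 [231.6 497.8] 188.08100633371419
660 1414 [177.7 498. ] 214.6311936118268
680 1467 [172.8 496.6] 213.9024088981962
700 1083 [183.7 496.9] 211.60171089664323
1.85 [473.6 255.3  69.7] [43, 34, 33, 38, 39, 36, 32, 37, 46, 60, 76, 88, 96, 97]
1.4 [488.  279.5  62.5] [19, 18, 21, 24, 21, 17, 19, 30, 46, 60, 71, 78, 81, 78]
1 [508.5 295.1  61. ] [0, 0, 3, 3, 0, 0, 14, 28, 40, 50, 57, 61, 61, 55]
0.7 [526.7 301.5  63. ] [0, 0, 0, 0, 0, 0, 10, 21, 30, 37, 42, 44, 43, 36]
0.5 [539.3 302.9  65.7] [0, 0, 0, 0, 0, 0, 5, 14, 21, 27, 30, 32, 30, 24]
0.3 [551.7 302.   69.5] [0, 0, 0, 0, 0, 0, 0, 5, 11, 16, 19, 19, 18, 12]
0.1 [563.4 298.7  74.2] [0, 0, 0, 0, 0, 0, 0, 0, 0, 4, 6, 7, 6, 1]
```

Call:
{"op": "apply_moves", "data": {
  "motion": "0.047 -0.0207 0 0; 0.047 -0.0207 0 0; 0.047 -0.0207 0 0; 0.047 -0.0207 0 0; 0.047 -0.0207 0 0; 0.047 -0.0207 0 0; 0 0 0 -10.5; 0 0 0 -10.5",
  "fingers": 0.6
}}

```text
time: 2.3
tool_pos: [426.1, -242.3, 226.7]
tcp_rot: [3.141, 0.0, 0.813]
contact_force: [0.4, 0.6, -0.3]
grip_width: 73.3
finger_force: 0.0
```

Call:
{"op": "apply_moves", "data": {
  "motion": "0 0 0 -10.5; 0 0 0 -10.5; 0 0 0 -10.5; 0 0 0 -10.5; 0 0 0 -10.5; 0 0 0 -10.5; 0 0 0 -10.5; 0 0 0 0"
}}

```text
time: 3.3
tool_pos: [425.6, -243.0, 226.8]
tcp_rot: [-3.142, 0.0, 2.086]
contact_force: [-0.7, -0.1, 0.1]
grip_width: 73.5
finger_force: 0.0
```

```bash
python3 -c "
from g import *
delta([427,-242.5,64])"
```

```text
tcp [ 425.6 -243.   226.8] rot [-180.     0.   119.5] F [-0.7 -0.1  0.1] w 73.49582888563853 t 3.3
tool delta [ -0.2   1.5 162.8]
```

Call:
{"op": "apply_moves", "data": {
  "motion": "0 0.0015 0.05 0; 0 0 0.05 0; 0 0 0.035 0; 0 0 0.02 0; 0 0 0.01 0; 0 0 0 0"
}}

```text
time: 4.05
tool_pos: [426.9, -242.3, 61.6]
tcp_rot: [-3.141, -0.0, 2.086]
contact_force: [0.1, -0.3, 0.3]
grip_width: 73.6
finger_force: 0.0
```

Call:
{"op": "apply_moves", "data": {
  "motion": "0 0 0 0; 0 0 0 0; 0 0 0 0; 0 0 0 0; 0 0 0 0; 0 0 0 0",
  "fingers": -1
}}

```text
time: 4.8
tool_pos: [427.1, -242.5, 62.0]
tcp_rot: [3.141, 0.001, 2.088]
contact_force: [-0.6, -0.5, 4.4]
grip_width: 41.1
finger_force: 30.0
```

Call:
{"op": "apply_moves", "data": {
  "motion": "0 0 -0.01 0; 0 0 -0.03 0; 0 0 -0.04 0; 0 0 -0.04 0; 0 0 -0.02 0; 0 0 0 0"
}}

```text
time: 5.55
tool_pos: [427.5, -242.6, 203.2]
tcp_rot: [3.14, 0.003, 2.088]
contact_force: [0.7, 0.4, -2.0]
grip_width: 40.4
finger_force: 30.0
```

Run:
```python
from g import *
print(bot.get_obs()["contact_force"],bot.get_obs()["grip_width"])
o=[]
for n in("side","top"):
    c=bot.capture(n); u,v=proj(c,[427,-242.5,160]); u,v=int(u),int(v)
    o.append(cv2.resize(c["img"][v-50:v+50,u-40:u+40],None,fx=5,fy=5,interpolation=cv2.INTER_CUBIC))
    for d in bot.cut_out(c,"flask"):
        P=pts(c,d["pixels"]); 
        if abs(np.median(P[:,0])-427)<40 and abs(np.median(P[:,1])+235)<40: print(n,d["p"],np.percentile(P,[2,50,98],axis=0))
cv2.imwrite("pics/m3.png",np.hstack(o))
```

```text
[ 0.7  0.4 -2. ] 40.42895800362301
side 0.87 [[ 397.4 -260.8  147.8]
 [ 428.3 -225.1  182.8]
 [ 457.7 -208.   230. ]]
top 0.38 [[ 388.4 -250.8   27.1]
 [ 404.5 -229.2  185.5]
 [ 416.5 -165.7  516.5]]
```

View pics/m3.png

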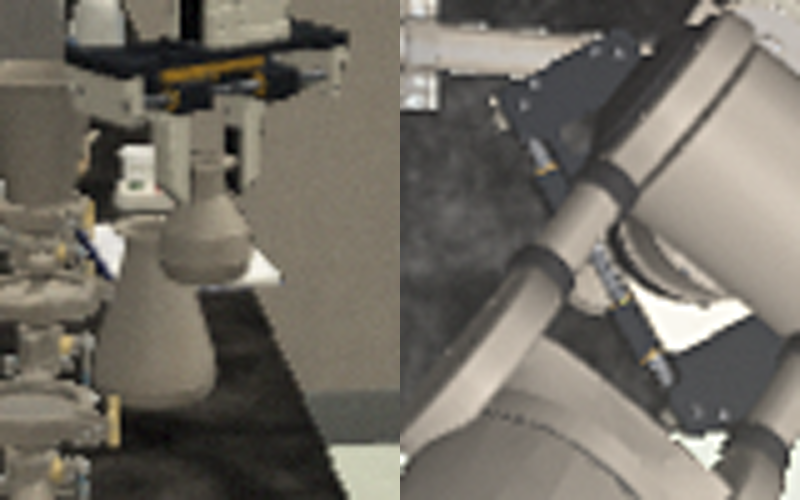

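The side view shows the steel flask hanging upright in the fingers, its bottom at about z 142. I'll carry it to the clamp.

Call:
{"op": "apply_moves", "data": {
  "motion": "0.015 0.008 0 0; 0.03 0.0165 0 0; 0.03 0.0165 0 0; 0.03 0.0165 0 0; 0.03 0.0165 0 0; 0.03 0.0165 0 0; 0.03 0.0165 0 0; 0.03 0.0165 0 0"
}}

```text
time: 6.75
tool_pos: [421.9, 16.3, 201.2]
tcp_rot: [-3.141, -0.001, 2.088]
contact_force: [1.4, 0.3, -1.7]
grip_width: 40.4
finger_force: 30.0
```

Call:
{"op": "apply_moves", "data": {
  "motion": "0.03 0.0165 0 0; 0.03 0.0165 0 0; 0.03 0.0165 0 0; 0.02 0.011 0 0; 0.008 0.005 0 0; 0 0 0.02 0; 0 0 0.01 0; 0 0 0 0"
}}

```text
time: 7.75
tool_pos: [420.9, 148.9, 171.0]
tcp_rot: [-3.14, -0.001, 2.088]
contact_force: [-0.6, 0.2, -1.0]
grip_width: 40.8
finger_force: 30.0
```

Run:
```python
from g import *
t=cw(0,-144,75); delta(t)
c=bot.capture("side")
for d in bot.cut_out(c,"flask")[:3]:
    P=pts(c,d["pixels"]); print(d["p"],np.percentile(P,[2,50,98],axis=0))
```

```text
tcp [420.9 148.9 171. ] rot [-179.9   -0.   119.6] F [-0.6  0.2 -1. ] w 40.82611737708025 t 7.75
tool delta [-0.5  1.5 96. ]
0.77 [[ 391.7 -122.5    1.1]
 [ 421.2  167.4  150.3]
 [ 450.9  181.2  197. ]]
0.69 [[ 627.6 -404.1    8. ]
 [ 655.1 -273.7   46.7]
 [ 678.  -254.7   89.2]]
0.22 [[ 409.3 -425.9    6.3]
 [ 461.1 -368.1   44.7]
 [ 506.9  163.   237.9]]
```

Call:
{"op": "apply_moves", "data": {
  "motion": "-0.0005 0.0015 0.03 0; 0 0 0.03 0; 0 0 0.02 0; 0 0 0.01 0; 0 0 0.004 0; 0 0 0 0"
}}

```text
time: 8.6
tool_pos: [423.5, 149.6, 78.2]
tcp_rot: [3.141, 0.0, 2.088]
contact_force: [-1.0, -0.7, -0.8]
grip_width: 40.8
finger_force: 30.0
```

Call:
{"op": "apply_moves", "data": {
  "motion": "0 0 0.001 0; 0 0 0.001 0; 0 0 0.001 0; 0 0 0 0"
}}

```text
time: 9.1
tool_pos: [423.1, 149.6, 74.7]
tcp_rot: [-3.142, 0.0, 2.088]
contact_force: [0.7, -0.6, -1.6]
grip_width: 40.6
finger_force: 30.0
```

Call:
{"op": "apply_moves", "data": {
  "motion": "0 0 0.001 0; 0 0 0.001 0; 0 0 0 0; 0 0 0 0"
}}

```text
time: 9.6
tool_pos: [423.6, 149.5, 73.9]
tcp_rot: [3.14, 0.001, 2.088]
contact_force: [-3.3, -1.4, 12.2]
grip_width: 40.6
finger_force: 30.0
```

Touching the base plate (12 N up at 73.9). I'll release partway and rise.

Call:
{"op": "apply_moves", "data": {
  "motion": "0 0 0 0; 0 0 0 0; 0 0 0 0; 0 0 0 0; 0 0 -0.01 0; 0 0 -0.03 0; 0 0 -0.05 0; 0 0 -0.05 0",
  "fingers": 0.35
}}

```text
time: 10.6
tool_pos: [422.8, 149.6, 214.7]
tcp_rot: [3.142, 0.0, 2.088]
contact_force: [1.0, 0.9, 0.7]
grip_width: 62.2
finger_force: 0.0
```

Run:
```python
from g import *
delta(grip(1.85))
o=[]
N=cw(0,-150,12);g=np.array([[-90,150],[90,150],[90,-150],[-90,-150]],float)
for n in("side","top"):
    c=bot.capture(n)
    u,v=map(int,proj(c,cw(-10,-80,50))); o.append(cv2.resize(c["img"][v-50:v+50,u-40:u+40],None,fx=5,fy=5,interpolation=cv2.INTER_CUBIC))
    for d in bot.cut_out(c,"flask")[:5]:
        P=pts(c,d["pixels"]);
        P=P[np.hypot(*(P[:,:2]-N[:2]).T)<60]
        if len(P)>30: print(n,d["p"],len(P),np.percentile(P,[2,50,98],axis=0), "rim",P[P[:,2]>90].mean(0)-N)
    for d in bot.cut_out(c,"crank")[:1]:
        P=pts(c,d["pixels"]); print(n,"crank top",P[P[:,2]>80].mean(0))
cv2.imwrite("pics/m4.png",np.hstack(o))
```

```text
tcp [422.8 149.6 214.7] rot [180.    0.  119.6] F [1.  0.9 0.7] w 62.18757020676447 t 10.6
tool delta [ 66.8  96.5 145. ]
side 0.77 554 [[391.5 128.6  12.6]
 [421.7 166.4  58.8]
 [444.3 181.9 100.5]] rim [ 5.3  2.6 85.8]
side crank top [470.5 265.8  87.6]
top crank top [nan nan nan]<stdin>:13: RuntimeWarning: Mean of empty slice.
  ret = um.true_divide(
```

View pics/m4.png

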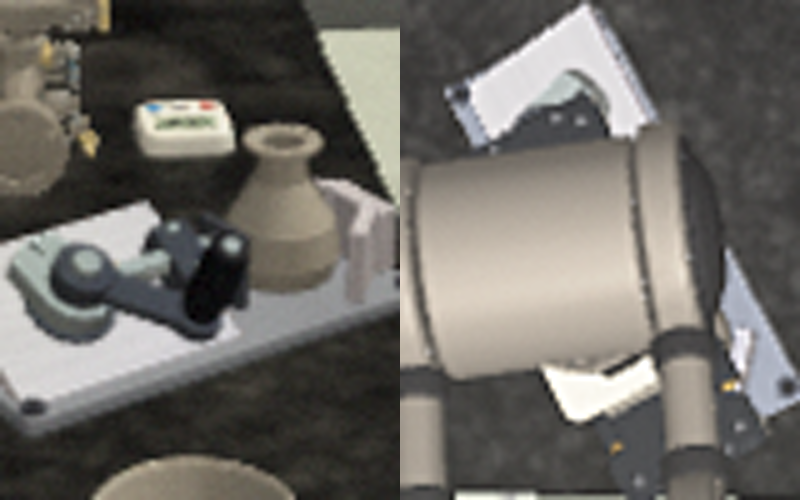

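The flask stands upright on the plate at about nest +6 mm, with jaw and foot either side. Checking the handle's predicted end against the side picture's cap at crop (230,243).

Run:
```python
from g import *
n3=np.r_[-.469*X,.883]
c=bot.capture("side"); u,v=map(int,proj(c,cw(-10,-80,50)))
f=lambda p:(np.array(proj(c,p))-[u-40,v-50])*5
for cr in(1.75,1.85,1.95): print(cr,"end",f(grip(cr)+23*n3),"bottom",f(grip(cr)-27*n3))
print("hub",f(cw(4.9,0,36.7)+36*n3))
```

```text
1.75 end [223.2 254.9] bottom [194.2 314.4]
1.85 end [226.1 246.3] bottom [197.2 305.7]
1.95 end [227.9 237.2] bottom [199.  296.7]
hub [ 82.  261.4]
```

Call:
{"op": "apply_moves", "data": {
  "motion": "0 0 0 -10.1; 0 0 0 -10.1; 0 0 0 -10.1; 0.003 0.039 0 0; 0.003 0.039 0 0; 0.003 0.039 0 0; 0 0 0.04 0; 0 0 0 0"
}}

```text
time: 11.95
tool_pos: [471.4, 254.7, 168.8]
tcp_rot: [-3.134, -0.006, 2.618]
contact_force: [-0.4, 0.8, 0.1]
grip_width: 61.5
finger_force: 0.0
```

```bash
python3 -c "
from g import *
delta(grip(1.86)-[0,0,17])"
```

```text
tcp [471.4 254.7 168.8] rot [-179.6   -0.3  150. ] F [-0.4  0.8  0.1] w 61.479265006259034 t 11.95
tool delta [ -2.5   1.9 115.9]
```

Call:
{"op": "apply_moves", "data": {
  "motion": "-0.0015 0.001 0.04 0; 0 0 0.03 0; 0 0 0.02 0; 0 0 0.015 0; 0 0 0.01 0; 0 0 0 0"
}}

```text
time: 12.7
tool_pos: [475.6, 255.3, 57.5]
tcp_rot: [-3.141, -0.0, 2.617]
contact_force: [-0.1, -0.1, 0.2]
grip_width: 62.0
finger_force: 0.0
```

Call:
{"op": "apply_moves", "data": {
  "motion": "0 0 0 0; 0 0 0 0; 0 0 0 0; 0 0 0 0; 0 0 0 0",
  "fingers": -1
}}

```text
time: 13.32
tool_pos: [475.3, 255.2, 57.5]
tcp_rot: [-3.14, -0.001, 2.617]
contact_force: [-1.1, -2.4, -0.6]
grip_width: 27.5
finger_force: 27.4
```

```bash
python3 -c "
from g import *
delta(grip(1.86)-[0,0,17])
T=[150]
t=np.radians(150);R=np.array([[np.cos(t),np.sin(t),0],[np.sin(t),-np.cos(t),0],[0,0,-1]])
cs=np.arange(1.86,.15,-.08)
G=np.array([grip(x) for x in cs])
for x,d in zip(cs[1:],np.diff(G,axis=0)@R): print(round(x,2),np.round(d,1))
"
```

```text
tcp [475.3 255.2  57.5] rot [-179.9   -0.   149.9] F [-1.1 -2.4 -0.6] w 27.51952106915355 t 13.325
tool delta [ 1.3 -1.3  4.6]
1.78 [0.9 4.9 1.7]
1.7 [0.5 4.9 1.5]
1.62 [0.1 5.  1.4]
1.54 [-0.3  5.1  1.2]
1.46 [-0.7  5.1  1. ]
1.38 [-1.   5.   0.8]
1.3 [-1.4  5.   0.6]
1.22 [-1.7  4.9  0.5]
1.14 [-2.1  4.8  0.3]
1.06 [-2.4  4.6  0.1]
0.98 [-2.7  4.4 -0.1]
0.9 [-3.   4.2 -0.3]
0.82 [-3.3  4.  -0.5]
0.74 [-3.6  3.7 -0.7]
0.66 [-3.8  3.4 -0.9]
0.58 [-4.   3.1 -1.1]
0.5 [-4.2  2.8 -1.2]
0.42 [-4.4  2.4 -1.4]
0.34 [-4.5  2.1 -1.6]
0.26 [-4.6  1.7 -1.7]
0.18 [-4.7  1.3 -1.8]
```

Call:
{"op": "apply_moves", "data": {
  "motion": "0.001 0.005 0.0015 0; 0.0005 0.005 0.0015 0; 0 0.005 0.0014 0; -0.0003 0.005 0.0012 0; -0.0007 0.005 0.001 0; 0 0 0 0"
}}

```text
time: 14.08
tool_pos: [489.3, 277.6, 51.1]
tcp_rot: [3.14, 0.002, 2.617]
contact_force: [4.7, -4.1, -4.3]
grip_width: 27.8
finger_force: 28.0
```

```bash
python3 -c "
from g import *
delta(grip(1.46)-[0,0,17+4.5])
c=bot.capture('side')
for d in bot.cut_out(c,'crank')[:2]: print(d['p'],d['point'],d['pixels'].sum())
"
```

```text
tcp [489.3 277.6  51.1] rot [179.9   0.1 150. ] F [ 4.7 -4.1 -4.3] w 27.79845057356025 t 14.075
tool delta [ 2.8 -2.8  9.4]
0.62 [338.3, 252.8] 353
```

Call:
{"op": "apply_moves", "data": {
  "motion": "-0.002 0.0048 0.0008 0; -0.002 0.0048 0.0006 0; -0.0022 0.0048 0.0004 0; -0.0021 0.0047 0.0003 0; -0.0024 0.0046 0.0001 0; 0 0 0 0"
}}

```text
time: 14.92
tool_pos: [509.8, 292.8, 49.3]
tcp_rot: [3.14, 0.001, 2.617]
contact_force: [0.6, -3.7, 3.8]
grip_width: 27.8
finger_force: 28.1
```

Call:
{"op": "apply_moves", "data": {
  "motion": "-0.0027 0.0044 -0.0001 0; -0.003 0.0042 -0.0003 0; -0.0033 0.004 -0.0005 0; -0.0036 0.0037 -0.0007 0; -0.0038 0.0034 -0.0009 0; 0 0 0 0"
}}

```text
time: 15.68
tool_pos: [528.9, 299.3, 50.9]
tcp_rot: [-3.132, -0.006, 2.617]
contact_force: [-13.5, -11.7, 12.1]
grip_width: 27.8
finger_force: 28.8
```

```bash
python3 -c "
from g import *
r=delta(grip(.66)-[0,0,12.5])
for c in(.74,.66,.58,.3,.2):print(c,grip(c))
"
```

```text
tcp [528.9 299.3  50.9] rot [-179.5   -0.3  150. ] F [-13.5 -11.7  12.1] w 27.797934727759795 t 15.675
tool delta [ 1.1  2.5 -0.1]
0.74 [524.2 300.9  62.6]
0.66 [529.2 302.   63.4]
0.58 [534.3 302.7  64.5]
0.3 [551.7 302.   69.5]
0.2 [557.7 300.6  71.8]
```

Call:
{"op": "apply_moves", "data": {
  "motion": "-0.004 0.0033 -0.0018 0; -0.0042 0.003 -0.0016 0; -0.0044 0.0026 -0.0016 0; -0.0045 0.0021 -0.0016 0; 0 0 0 0"
}}

```text
time: 16.3
tool_pos: [551.7, 298.7, 57.2]
tcp_rot: [-3.133, -0.001, 2.617]
contact_force: [-4.0, -16.9, 6.4]
grip_width: 27.0
finger_force: 31.1
```

Run:
```python
from g import *
c=bot.capture("side"); u,v=map(int,proj(c,cw(0,-40,50))); a=cv2.resize(c["img"][v-45:v+45,u-60:u+60],None,fx=5,fy=5,interpolation=cv2.INTER_CUBIC)
cv2.imwrite("pics/m5.png",a)
n3=np.r_[-.469*X,.883];f=lambda p:np.round((np.array(proj(c,p))-[u-60,v-45])*5)
print("hub",f(cw(4.9,0,36.7)+36*n3))
for cr in(.5,.3,.1):print(cr,f(grip(cr)+23*n3),f(grip(cr)-33*n3), "armtop")
```

```text
hub [252. 221.]
0.5 [276. 260.] [246. 327.] armtop
0.3 [250. 253.] [222. 321.] armtop
0.1 [226. 243.] [198. 310.] armtop
```

View pics/m5.png

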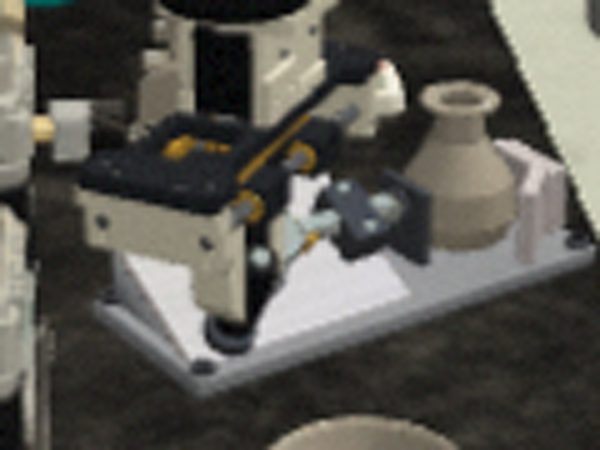

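The handle's cap at (260,256) gives crank ≈ 0.33, and the foot bears on the flask. I'll turn it slightly further, keeping clear of the pump nozzle at (70,125).

Call:
{"op": "apply_moves", "data": {
  "motion": "-0.0042 0.0007 -0.0015 0; -0.0042 0.0007 -0.0015 0; 0 0 0 0; 0 0 0 0"
}}

```text
time: 16.85
tool_pos: [559.4, 297.0, 60.0]
tcp_rot: [-3.135, -0.002, 2.617]
contact_force: [-4.0, -11.2, 4.8]
grip_width: 26.6
finger_force: 30.8
```

Call:
{"op": "apply_moves", "data": {
  "motion": "0 0 0 0; 0 0 0 0; 0 0 0 0; 0.0023 0.0013 -0.005 0; 0.0046 0.0026 -0.01 0; 0.0046 0.0026 -0.01 0; 0.0046 0.0026 -0.01 0; 0.0046 0.0026 -0.01 0",
  "fingers": 0.17
}}

```text
time: 17.85
tool_pos: [549.1, 320.3, 107.0]
tcp_rot: [3.141, 0.0, 2.617]
contact_force: [0.7, 0.1, 1.1]
grip_width: 53.7
finger_force: 0.0
```

Call:
{"op": "apply_moves", "data": {
  "motion": "0 0 -0.04 0; 0 0 -0.04 0; 0.03 0 -0.04 0; 0.05 0 0 0; 0.05 0 0 0; 0.05 0 0 0; 0.05 0 0 0; 0 0 0 0"
}}

```text
time: 18.85
tool_pos: [347.1, 436.6, 226.8]
tcp_rot: [3.141, -0.001, 2.621]
contact_force: [-0.3, -0.6, -0.1]
grip_width: 53.7
finger_force: 0.0
```

Run:
```python
from g import *
delta([0,0,0])
n3=np.r_[-.469*X,.883];o=[]
for n,q in(("side",cw(0,-40,50)),("top",cw(0,-40,50))):
    c=bot.capture(n); u,v=map(int,proj(c,q)); o.append(cv2.resize(c["img"][v-50:v+50,u-40:u+40],None,fx=5,fy=5,interpolation=cv2.INTER_CUBIC))
    f=lambda p:np.round((np.array(proj(c,p))-[u-40,v-50])*5)
    print(n,"hub",f(cw(4.9,0,36.7)+36*n3),[(cr,f(grip(cr)+23*n3)) for cr in(.4,.2,0)])
    N=cw(0,-150,12)
    for d in bot.cut_out(c,"flask")[:5]:
        P=pts(c,d["pixels"]);P=P[np.hypot(*(P[:,:2]-N[:2]).T)<60]
        if len(P)>30: print(n,"rim",P[P[:,2]>90].mean(0)-N,np.percentile(P,[2,98],axis=0)-N)
cv2.imwrite("pics/m6.png",np.hstack(o))
```

```text
tcp [347.1 436.6 226.8] rot [180.   -0.  150.2] F [-0.3 -0.6 -0.1] w 53.73036941435584 t 18.85
tool delta [  84.1 -551.5  226.6]
side hub [152. 246.] [(0.4, array([163., 282.])), (0.2, array([138., 274.])), (0, array([115., 261.]))]
side rim [ 0.5 -0.3 85.7] [[-28.2 -18.3   1.6]
 [ 25.1  36.4  88.8]]
top hub [151. 198.] [(0.4, array([  9., 189.])), (0.2, array([ 13., 168.])), (0, array([ 20., 148.]))]
top rim [ 1.8  0.5 88.1] [[-27.  -30.5  -1.2]
 [ 29.7  22.9  92.9]]
```

View pics/m6.png

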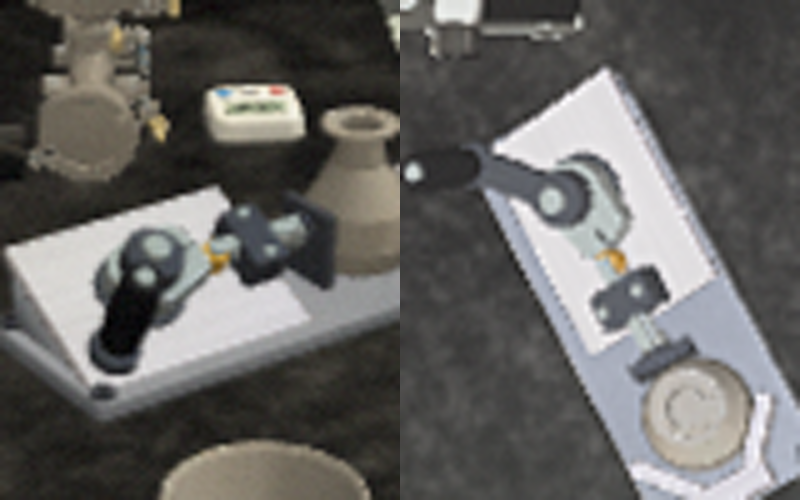

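Both views put the crank at about 0.24 rad: top cap at local (12,173), side cap at (145,275). The cam's dwell mark is by the roller, the rim is centred on the nest within 2 mm, and the arm is clear. I'll hand it in.

```bash
python3 -c "
from plant import bot
print(bot.close_job())"
```

```text
the job is handed in; nothing more can be done
None
```

I stood the small steel flask in the clamp within about 2 mm of the nest point, cranked the cam to about 0.24 rad by both cameras (limit 0.38), let go and handed the job in at about 19 s; the hand-in returned no verdict.

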